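Reset the tripped pump breaker behind the push-push flap

ROBOT

A 6-joint arm with a two-finger parallel gripper is mounted at the origin on the work surface. World frame = base frame: x ahead of the robot, y to its left, z up, the work surface at z = 0. Lengths are in m, angles in rad, forces in N, time in s.
With the tool pointing down it reaches from about 0.325 to 0.85 m from the base axis. Payload 4.4 kg.
Tool frame: the origin (TCP) lies where the fingers leave the gripper's body, on its centre line; the fingertips stand 97 mm ahead of it and the grasp point (between the pads) lies robot.grasp_offset ahead of it (robot.grasp_offset is the distance from the TCP to the grasp point, in m); y points along the fingers, x is the direction in which the jaws open and shut, and the axes are right-handed (so a half turn about y gives the same grasp; the last joint's range is limited). The gripper opens to 94 mm and grips with 3 to 60 N. Pads are 16 mm wide; open, the fingers measure 119 mm over their backs; the gripper's body (75 mm by 177 mm) begins 78 mm behind the grasp point.
Start: joints at [-1.494, 0.207, 1.542, -0, 1.393, -0.15], TCP at [0.129, -0.56, 0.303] pointing down, gripper open.
Joint ranges: [-2.73, 2.73], [-0.86, 2.22], [0.23, 2.46], [-1.11, 4.25], [0.08, 2.63], [-2.82, 2.82]. Speed limits (rad/s): [2.79, 2.79, 3.14, 3.14, 3.14, 3.14].

INTERFACE

Orientations are given as a unit quaternion [w, x, y, z].
In Python, from station import robot gives the robot as it stands.
- The arm moves only by the tool drive_tool, never from a script. Its argument "commands" is a list of rows, each an object of numbers: "x", "y", "z": the shift along the tool's x, y, z in cm; "ax", "ay", "az": the turn, a rotation vector about the tool's x, y, z in rad; "claw": the finger opening in cm, from 0 to 9.4. In form: [{"x": .., "y": .., "z": .., "ax": .., "ay": .., "az": .., "claw": ..}, ...]. A call has exactly 8 rows; each row shifts and turns the pose as measured when the row begins, along the tool's axes as they then stand; what a row does not reach is not made up. A row lasts 1/12 s, in which the tool goes at most 41.7 mm and 7.16 degrees, less where a joint would pass 70% of its speed; a pose out of reach is approached as far as the arm can. A call is refused whole if a number of a shift passes 4.17 or a number of a turn 0.125, either way. A call with a gripper value outside its range is refused whole. The fingers move at their own pace and stop on an object; "force" is the grip in N (left out, the last holds). Time passes only in rows, so rows that do not move let the fingers close, or fill a call up. It gives the time, the measured TCP pose, the force and the opening at its end, in the units of the state.
- robot.get_obs(): the state, without advancing time (a new reading comes with each control period).
- robot.camera(name): name is "scene" or "top" or "wrist"; returns a dict with "color" (420x560x3 uint8, blue, green, red), "range_z" (420x560 float32, m along the optical axis (not along the pixel's ray), 0 where there is no reading), "intrinsics" (3x3 intrinsics, pixels), "rvec" (rotation vector, rad) and "tvec" (3), from world to camera coordinates, as OpenCV has them; the wrist camera has in their place "tool_from_camera" (4x4, takes a point from camera to tool coordinates, whose origin is the TCP and whose axes are the tool frame's). Camera axes: x right, y down, z forward; pixel columns grow to the right and rows downward; lengths in m; the calibration is good to about 2 mm. A picture is of the moment at which its call begins: read the wrist's pose just before it.
- robot.close_job(): hands the job in, once; it reports no verdict.
The state is a dict: "clock": time; "joints": joint angles; "dq": joint speeds; "joint_torque": joint torques, N m; "tool_pos": TCP position; "tcp_rot": TCP orientation; "force": force on the tool from outside, world axes, zero at the start; "ft_torque": the same for the moment, N m; "finger_gap": finger opening in m.
Only numpy, scipy, OpenCV 4.12 (cv2) and the standard library are available. Lean on these libraries where they do the work, as an engineer would, in place of code of your own. Each camera call takes 0.05 s, during which the arm holds its last target.

TASK

One of the oil pumps is dead: its breaker has tripped under the flap in the top of the grey control box. Press the front of the flap down once with a fingertip until it stops and let go, let it spring fully open by itself and watch for a couple of seconds that it stays open; then push the one breaker button that stands proud fully home and draw clear, leaving the flap open. Do not grip, force or push back the flap, and leave everything else on the bench and the box where it stands.

Things in the scene. Friction and masses are not known exactly. Their poses are not given: they have to be found in the camera images.
- pump_box: grey pump control box screwed to the bench (fixed). Origin on the bench; in its frame (x rearwards, y left, z up) it spans x -130 to +120 mm, y -160 to +160 mm. Top deck 130 mm up, level from x = -55 mm rearwards; the sloping front carries selectors, lamps and a stop button. The flap covers x -35 to +55, y -20 to +120 mm of the deck.
- flap (a joint): angle (rad) of the grey steel flap in the deck, 90 (x) by 140 (y) by 4 mm, hinged on its rear edge. 0 = latched, flush; negative = pressed in (firm stop at -0.085); 2.2 = fully open, leaning well back. Push-push latch: press the front down past -0.075 (about 2 N, then the stop) and let go; a spring swings it open in 1 to 2 s, bearing on what is above it with 1 to 2 N. A second full press latches it shut.
- flap_press (a point): spot to press on the flap's upper face (moves with the flap): mid-width, 65 mm in front of the hinge, 25 mm behind the front edge, by four thumb ribs. Its travel from flush to the stop is about 5.5 mm. z = the face's outward normal (up while shut), y = the box's y.
- flap_hinge (a point): middle of the flap's hinge line, on the deck (fixed); axes as the box. The open flap leans back from here, its tip 73 mm above and 53 mm behind; a latch track near its front edge juts 31 mm from its inner face.
- tripped_button (a joint): travel (m) of the tripped breaker's button: 0 = tripped, 13 mm proud of its collar; 0.010 = fully home, 3 mm proud like the three others. It moves stiffly (about 2.5 N) to a firm stop and stays where it is left.
- tripped_top (a point): top centre of the tripped breaker's white button, 14 mm across, pressed straight down; 12 mm below the deck when tripped, 22 mm when home. One of four alike in a row along the box's y, 26 mm apart, 51 mm in front of the hinge line, in the compartment under the flap (opening 93 x 144 mm, 42 mm deep); its place varies. Closed fingers fit; bearing on the neighbours, already home on stops, does no harm.
- set1_button (a joint): travel (m) of the button of one of the three breakers that are not tripped: 0.010 = home; leave so.
- set2_button (a joint): travel (m) of the button of one of the three breakers that are not tripped: 0.010 = home; leave so.
- set3_button (a joint): travel (m) of the button of one of the three breakers that are not tripped: 0.010 = home; leave so.
- oil_bottle: grey plastic oil bottle, 62 x 100 x 222 mm high, loose on the bench left (+y) of the box. Origin: centre of its underside; leave alone.
- oil_jug: steel pouring jug with handle and spout, 104 mm across, 135 mm high (spout to 165 mm), loose, left of the box. Origin: centre of its underside; leave alone.
- oil_filter: black spin-on oil filter, 76 mm across, 95 mm high, loose, right (-y) of the box. Origin: centre of its underside; leave alone.
- funnel: black funnel standing mouth down, 136 mm across, 125 mm high, loose, right of the box. Origin: centre of its underside; leave alone.
- spanner: open-ended steel spanner, 180 mm long along its own x, lying loose on the bench along the left side of the box. Origin: middle of its underside; leave alone.
- socket: small steel socket, 28 mm across, 35 mm high, standing loose on the top deck to the right of the flap. Origin: centre of its underside; leave alone.
- drain_plug: brass drain plug, 30 mm across, 28 mm high, standing head down, loose on the box's top deck to the right of the flap. Origin: centre of its underside; leave alone.

How it is judged:
By the outcome, as a careful person would: the job done as asked, in the order asked, and still so for the second after the job is handed in, with the robot touching nothing.
It also fails if it takes over 42 s, if anything falls off the work surface, if the arm or the gripper's body presses on something with over 40 N, if the wrist force passes 120 N, or if a joint passes its speed limit or range.

## Working session

There is one attempt and no reset: what is moved stays moved. The work goes in short steps, Python scripts to look and compute and a tool call to move; the robot and the scene stay as the last step left them, time stands still between calls to the robot, and variables do not carry over. Pictures are saved under pics/ and viewed, and the job is handed in when it is done.

Besides the shell and the picture viewer there is one more tool, called as name(argument=value, ...) on one line, values as JSON. drive_tool: Moves the arm, as the interface text tells. Its arguments: {"type":"object","properties":{"commands":{"type":"array"},"force":{"type":"number"}},"required":["commands"]}

```bash
mkdir -p pics; cat > h.py <<'E'
import numpy as np, cv2
from station import robot
from scipy.spatial.transform import Rotation as R
def cam(n,save=None):
    c=robot.camera(n)
    if save: cv2.imwrite('pics/'+save,c['color'])
    return c
def world(c,u,v,z=None,depth=False):
    K=c['intrinsics'];Rm=cv2.Rodrigues(np.array(c['rvec'],float))[0];t=np.array(c['tvec'],float).ravel()
    r=np.linalg.inv(K)@np.array([u,v,1.]);o=-Rm.T@t;d=Rm.T@r
    if depth: s=np.median([x for x in c['range_z'][int(v)-1:int(v)+2,int(u)-1:int(u)+2].ravel() if x>0] or [np.nan])
    else: s=(z-o[2])/d[2]
    return o+s*d
def proj(c,p):
    return cv2.projectPoints(np.array(p,float).reshape(-1,1,3),np.array(c['rvec'],float),np.array(c['tvec'],float),c['intrinsics'],None)[0].reshape(-1,2)
E
python3 - <<'E'
from h import *
np.save('top.npy',cam('top','top0.png'),allow_pickle=True)
np.save('scene.npy',cam('scene','scene0.png'),allow_pickle=True)
print(robot.get_obs(),robot.grasp_offset)
E
```

```text
{'clock': 0.1, 'joints': array([-1.49449911e+00,  2.07341526e-01,  1.54280616e+00, -1.93877914e-05,
        1.39351188e+00, -1.50450258e-01]), 'dq': array([ 0.00196223, -0.00238292, -0.00308707, -0.00039214, -0.00198026,
       -0.0009132 ]), 'joint_torque': array([ 4.63954609e-05, -3.71862316e+01, -2.82291430e+01,  7.00862403e-02,
        3.11766600e-02, -5.33083073e-05]), 'tool_pos': array([ 0.1292363 , -0.55973744,  0.30160524]), 'tcp_rot': array([ 0.55388695, -0.55282507,  0.44072551, -0.43972118]), 'force': array([ 0.06030886, -0.54307281, -0.39275652]), 'ft_torque': array([ 0.0671482 , -0.02860339, -0.01303729]), 'finger_gap': 0.09387851937827987} 0.0784
```

View pics/top0.png

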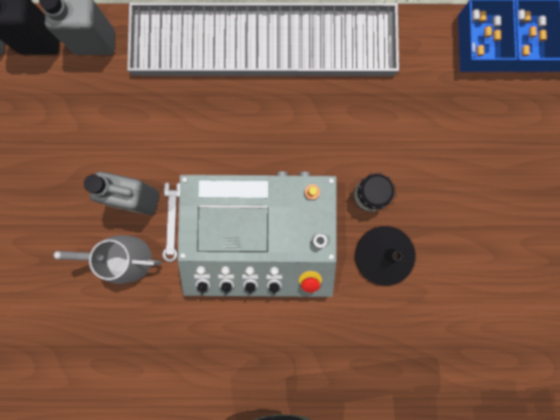

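View pics/scene0.png

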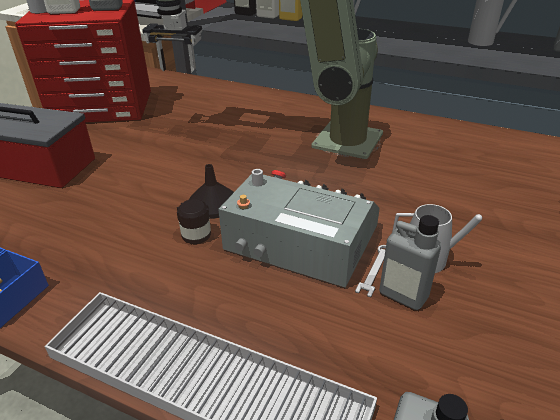

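The top view shows the box, with the flap outline at about (197–268, 206–251) and the thumb ribs at (232,243). The socket is at (320,241) and the drain plug at (312,191). I'll enlarge it and measure.

```bash
python3 - <<'E'
from h import *
c=np.load('top.npy',allow_pickle=True).item()
crop=c['color'][165:305,165:350]
cv2.imwrite('pics/crop0.png',cv2.resize(crop,None,fx=4,fy=4,interpolation=cv2.INTER_CUBIC))
for n,(u,v) in dict(fl=(197.5,251),fr=(268,251),rl=(197.5,206.5),rr=(268,206.5),ribs=(232,243)).items(): print(n,world(c,u,v,.13).round(4),world(c,u,v,depth=True).round(4))
# deck corners via screws
for (u,v) in [(184,180),(331.5,180.5),(183,256),(333,255.5)]: print(world(c,u,v,.13).round(4),world(c,u,v,depth=True).round(4))
E
```

```text
fl [0.5058 0.1777 0.13  ] [0.5058 0.1776 0.1311]
fr [0.5061 0.0348 0.13  ] [0.5061 0.0348 0.1318]
rl [0.5964 0.1792 0.13  ] [0.5965 0.1794 0.129 ]
rr [0.5967 0.0351 0.13  ] [0.5967 0.0351 0.1307]
ribs [0.5221 0.108  0.13  ] [0.5221 0.1078 0.1321]
[0.651  0.2079 0.13  ] [0.6505 0.2072 0.1336]
[ 0.6507 -0.0951  0.13  ] [ 0.6504 -0.0948  0.1322]
[0.4956 0.207  0.13  ] [0.4956 0.2065 0.1325]
[ 0.4973 -0.097   0.13  ] [ 0.4973 -0.0967  0.1323]
```

View pics/crop0.png

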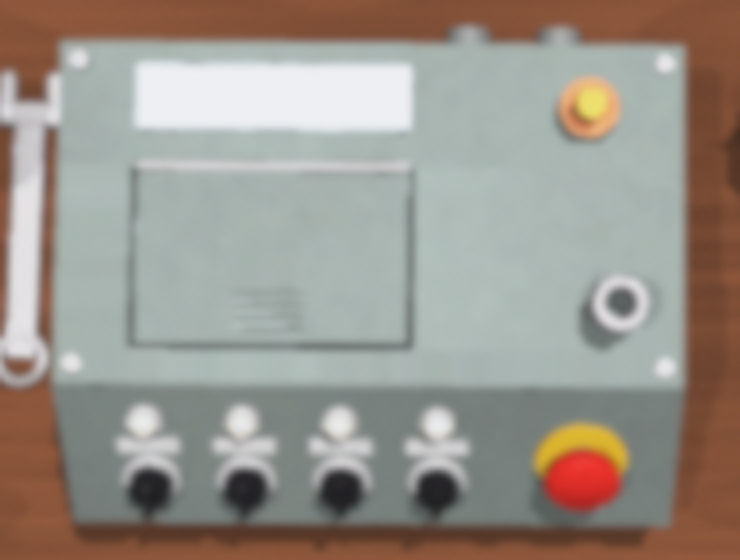

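```bash
python3 - <<'E'
from h import *
o=robot.get_obs(); q=o['tcp_rot']; M=R.from_quat(np.r_[q[1:],q[0]]).as_matrix(); print(M.round(3))
c=np.load('top.npy',allow_pickle=True).item()
for n,(u,v),z in [('bottle cap',(95,184),.222),('bottle right',(157,200),.15),('jug spout tip',(157,263),.13),('jug handle',(55,255),.13),('funneltip',(397,256),.125)]: print(n,world(c,u,v,z).round(3),world(c,u,v,depth=True).round(3))
w=robot.camera('wrist'); print(np.array(w['tool_from_camera']).round(3))
E
```

```text
[[ 0.225 -0.     0.974]
 [-0.974  0.002  0.225]
 [-0.002 -1.     0.   ]]
bottle cap [0.63  0.356 0.222] [0.63  0.356 0.222]
bottle right [0.607 0.257 0.15 ] [0.621 0.288 0.025]
jug spout tip [0.481 0.259 0.13 ] [0.48  0.27  0.085]
jug handle [0.497 0.466 0.13 ] [0.497 0.449 0.168]
funneltip [ 0.497 -0.228  0.125] [ 0.496 -0.257  0.003]
[[ 1.    -0.001  0.001  0.   ]
 [-0.001 -0.253  0.967 -0.082]
 [-0.    -0.967 -0.253  0.073]
 [ 0.     0.     0.     1.   ]]
```

drive_tool(commands=[{"x":-2.5,"z":3,"ay":0.114,"claw":0},{"x":-2.5,"z":3,"ay":0.113,"claw":0},{"x":-3.5,"z":2,"claw":0},{"x":-3.5,"z":2,"claw":0},{"x":-3.7,"z":1.5,"claw":0},{"x":-3.7,"z":1.5,"claw":0},{"x":-3.7,"z":1.5,"claw":0},{"x":-3.7,"z":1.5,"claw":0}], force=10)

```text
schema error: expected keys x, y, z, ax, ay, az, claw
```

drive_tool(commands=[{"x":-2.5,"y":0,"z":3,"ax":0,"ay":0.114,"az":0,"claw":0},{"x":-2.5,"y":0,"z":3,"ax":0,"ay":0.113,"az":0,"claw":0},{"x":-3.5,"y":0,"z":2,"ax":0,"ay":0,"az":0,"claw":0},{"x":-3.5,"y":0,"z":2,"ax":0,"ay":0,"az":0,"claw":0},{"x":-3.7,"y":0,"z":1.5,"ax":0,"ay":0,"az":0,"claw":0},{"x":-3.7,"y":0,"z":1.5,"ax":0,"ay":0,"az":0,"claw":0},{"x":-3.7,"y":0,"z":1.5,"ax":0,"ay":0,"az":0,"claw":0},{"x":-3.7,"y":0,"z":1.5,"ax":0,"ay":0,"az":0,"claw":0}], force=10)

```text
clock: 0.82
tool_pos: [0.2841, -0.2792, 0.2978]
tcp_rot: [0.494, -0.493, 0.508, -0.505]
force: [0.9, -0.4, 0.0]
finger_gap: 0.044
```

drive_tool(commands=[{"x":-3.7,"y":0,"z":1.7,"ax":0,"ay":0.02,"az":0,"claw":0},{"x":-3.7,"y":0,"z":1.7,"ax":0,"ay":0,"az":0,"claw":0},{"x":-3.7,"y":0,"z":1.7,"ax":0,"ay":0,"az":0,"claw":0},{"x":-3.7,"y":0,"z":1.7,"ax":0,"ay":0,"az":0,"claw":0},{"x":-3.7,"y":0,"z":1.7,"ax":0,"ay":0,"az":0,"claw":0},{"x":-3.7,"y":0,"z":1.7,"ax":0,"ay":0,"az":0,"claw":0},{"x":-3.7,"y":0,"z":1.7,"ax":0,"ay":0,"az":0,"claw":0},{"x":-3.7,"y":0,"z":1.7,"ax":0,"ay":0,"az":0,"claw":0}])

```text
clock: 1.48
tool_pos: [0.4315, 0.02, 0.2985]
tcp_rot: [0.488, -0.486, 0.513, -0.512]
force: [0.2, -0.6, 0.6]
finger_gap: 0.0006
```

```bash
cat >> h.py <<'E'
def pose():
    o=robot.get_obs(); q=o['tcp_rot']; M=R.from_quat(np.r_[q[1:],q[0]]).as_matrix(); return o,M
def go(t):
    o,M=pose(); print('t',o['clock'],'pos',o['tool_pos'].round(4),'F',o['force'].round(2),'gap',round(o['finger_gap'],4)); 
    D=np.array([[0,0,1],[-1,0,0],[0,-1,0.]])
    print('shift cm',(M.T@(np.array(t)-o['tool_pos'])*100).round(2),'turn',R.from_matrix(M.T@D).as_rotvec().round(4))
E
python3 -c "
from h import *
go([.531,.107,.247])"
```

```text
t 1.4833 pos [0.4315 0.02   0.2985] F [ 0.16 -0.63  0.61] gap 0.0006
shift cm [-9.18  5.19  9.49] turn [-0.0021 -0.0506 -0.0021]
```

drive_tool(commands=[{"x":-2.5,"y":1,"z":2.5,"ax":0,"ay":-0.05,"az":0,"claw":0},{"x":-2.5,"y":1,"z":2.5,"ax":0,"ay":0,"az":0,"claw":0},{"x":-2,"y":1,"z":2.3,"ax":0,"ay":0,"az":0,"claw":0},{"x":-1.5,"y":1,"z":1.6,"ax":0,"ay":0,"az":0,"claw":0},{"x":-0.8,"y":0.5,"z":0.7,"ax":0,"ay":0,"az":0,"claw":0},{"x":0,"y":0.2,"z":0,"ax":0,"ay":0,"az":0,"claw":0},{"x":0,"y":0,"z":0,"ax":0,"ay":0,"az":0,"claw":0},{"x":0,"y":0,"z":0,"ax":0,"ay":0,"az":0,"claw":0}])

```text
clock: 2.15
tool_pos: [0.5327, 0.1268, 0.2482]
tcp_rot: [0.505, -0.503, 0.496, -0.496]
force: [-0.2, 0.2, 1.0]
finger_gap: 0.0008
```

```bash
python3 -c "
from h import *
go([.531,.107,.247]);
c=cam('wrist','w1.png');print(c['intrinsics'])"
```

```text
t 2.15 pos [0.5327 0.1268 0.2482] F [-0.17  0.24  0.99] gap 0.0008
shift cm [ 1.97  0.11 -0.2 ] turn [-0.0017  0.0166 -0.0028]
[[347.4707717    0.         278.61896762]
 [  0.         347.4707717  211.17321396]
 [  0.           0.           1.        ]]
```

View pics/w1.png

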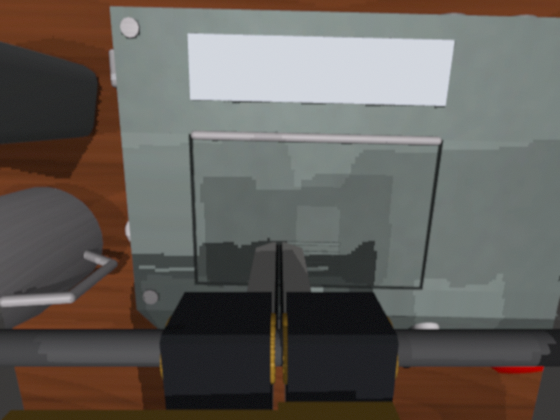

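The wrist view shows the flap from (192,136) to (440,142), with the closed fingertips at about (279,260), left of mid-width. That agrees with the computed 20 mm offset.

drive_tool(commands=[{"x":1.0,"y":0.5,"z":-0.1,"ax":0,"ay":0.017,"az":0,"claw":0},{"x":0.9,"y":0.5,"z":-0.1,"ax":0,"ay":0,"az":0,"claw":0},{"x":0.1,"y":0.2,"z":0,"ax":0,"ay":0,"az":0,"claw":0},{"x":0,"y":0,"z":0,"ax":0,"ay":0,"az":0,"claw":0},{"x":0,"y":0,"z":0,"ax":0,"ay":0,"az":0,"claw":0},{"x":0,"y":0,"z":0,"ax":0,"ay":0,"az":0,"claw":0},{"x":0,"y":0,"z":0,"ax":0,"ay":0,"az":0,"claw":0},{"x":0,"y":0,"z":0,"ax":0,"ay":0,"az":0,"claw":0}])

```text
clock: 2.87
tool_pos: [0.5292, 0.1001, 0.2375]
tcp_rot: [-0.499, 0.496, -0.502, 0.503]
force: [-0.1, -0.3, 0.1]
finger_gap: 0.0006
```

```bash
python3 -c "
from h import *
go([.531,.107,.227]);"
```

```text
t 2.8667 pos [0.5292 0.1001 0.2375] F [-0.07 -0.29  0.1 ] gap 0.0006
shift cm [-0.69  1.05  0.16] turn [-0.0049 -0.0094 -0.0021]
```

drive_tool(commands=[{"x":-0.5,"y":0.2,"z":0.1,"ax":0,"ay":-0.008,"az":0,"claw":0},{"x":-0.1,"y":0.2,"z":0,"ax":0,"ay":0,"az":0,"claw":0},{"x":0,"y":0.2,"z":0,"ax":0,"ay":0,"az":0,"claw":0},{"x":0,"y":0.2,"z":0,"ax":0,"ay":0,"az":0,"claw":0},{"x":0,"y":0.2,"z":0,"ax":0,"ay":0,"az":0,"claw":0},{"x":0,"y":0.2,"z":0,"ax":0,"ay":0,"az":0,"claw":0},{"x":0,"y":0.2,"z":0,"ax":0,"ay":0,"az":0,"claw":0},{"x":0,"y":0.2,"z":0,"ax":0,"ay":0,"az":0,"claw":0}])

```text
clock: 3.53
tool_pos: [0.5315, 0.1078, 0.222]
tcp_rot: [0.503, -0.498, 0.498, -0.501]
force: [-5.4, 0.2, 15.9]
finger_gap: 0.0005
```

```bash
python3 -c "
from h import *
go([.531,.107,.2215]);"
```

```text
t 3.5333 pos [0.5315 0.1078 0.222 ] F [-5.42  0.24 15.86] gap 0.0005
shift cm [ 0.08  0.05 -0.05] turn [-0.0074  0.0018 -0.0018]
```

The force of 16 N is well above the latch's 2 N, and the 5 mm travel matches, so the flap is on its stop. I'll let go and retreat up and towards the robot.

drive_tool(commands=[{"x":0,"y":-3,"z":0,"ax":0,"ay":0,"az":0,"claw":0},{"x":0,"y":-2.8,"z":-3,"ax":0,"ay":0,"az":0,"claw":0},{"x":0,"y":-2.8,"z":-3,"ax":0,"ay":0,"az":0,"claw":0},{"x":0,"y":-2,"z":-3.5,"ax":0,"ay":0,"az":0,"claw":0},{"x":0,"y":-1,"z":-3,"ax":0,"ay":0,"az":0,"claw":0},{"x":0,"y":0,"z":-1.5,"ax":0,"ay":0,"az":0,"claw":0},{"x":0,"y":0,"z":0,"ax":0,"ay":0,"az":0,"claw":0},{"x":0,"y":0,"z":0,"ax":0,"ay":0,"az":0,"claw":0}])

```text
clock: 4.2
tool_pos: [0.3859, 0.1072, 0.3404]
tcp_rot: [0.503, -0.498, 0.499, -0.501]
force: [0.4, 0.0, -0.1]
finger_gap: 0.0003
```

```bash
python3 -c "
from h import *
go([.545,.107,.3]);
cam('wrist','w2.png');cam('scene','s2.png')"
```

```text
t 4.2 pos [0.3859 0.1072 0.3404] F [ 0.42  0.02 -0.09] gap 0.0003
shift cm [ 0.03  4.15 15.89] turn [-0.0067  0.0002 -0.0033]
```

View pics/w2.png

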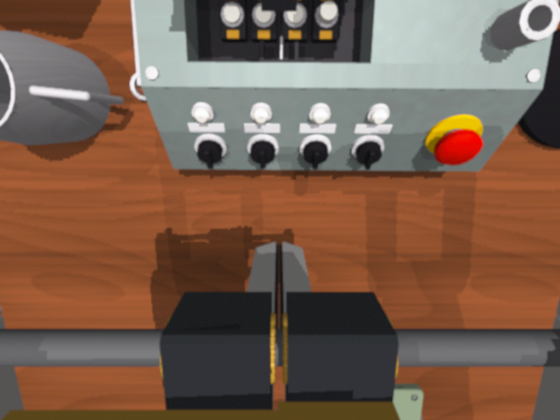

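View pics/s2.png

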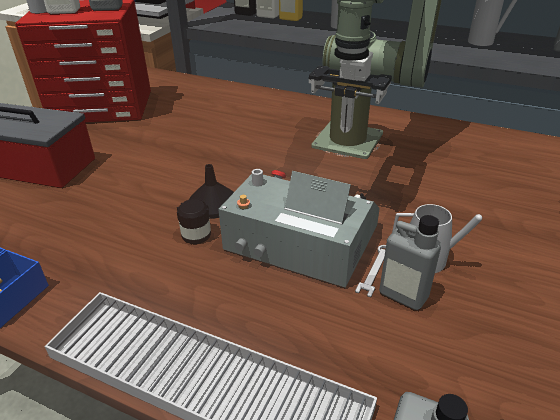

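The wrist view shows the compartment open, with the buttons at about (232–328, 14). The scene view shows the flap still swinging up. I'll hold still and watch.

drive_tool(commands=[{"x":0,"y":0,"z":0,"ax":0,"ay":0,"az":0,"claw":0},{"x":0,"y":0,"z":0,"ax":0,"ay":0,"az":0,"claw":0},{"x":0,"y":0,"z":0,"ax":0,"ay":0,"az":0,"claw":0},{"x":0,"y":0,"z":0,"ax":0,"ay":0,"az":0,"claw":0},{"x":0,"y":0,"z":0,"ax":0,"ay":0,"az":0,"claw":0},{"x":0,"y":0,"z":0,"ax":0,"ay":0,"az":0,"claw":0},{"x":0,"y":0,"z":0,"ax":0,"ay":0,"az":0,"claw":0},{"x":0,"y":0,"z":0,"ax":0,"ay":0,"az":0,"claw":0}])

```text
clock: 4.97
tool_pos: [0.3893, 0.1066, 0.3362]
tcp_rot: [0.5, -0.5, 0.502, -0.499]
force: [0.5, 0.0, -0.7]
finger_gap: 0.0003
```

drive_tool(commands=[{"x":0,"y":0,"z":0,"ax":0,"ay":0,"az":0,"claw":0},{"x":0,"y":0,"z":0,"ax":0,"ay":0,"az":0,"claw":0},{"x":0,"y":0,"z":0,"ax":0,"ay":0,"az":0,"claw":0},{"x":0,"y":0,"z":0,"ax":0,"ay":0,"az":0,"claw":0},{"x":0,"y":0,"z":0,"ax":0,"ay":0,"az":0,"claw":0},{"x":0,"y":0,"z":0,"ax":0,"ay":0,"az":0,"claw":0},{"x":0,"y":0,"z":0,"ax":0,"ay":0,"az":0,"claw":0},{"x":0,"y":0,"z":0,"ax":0,"ay":0,"az":0,"claw":0}])

```text
clock: 5.63
tool_pos: [0.3892, 0.1066, 0.3366]
tcp_rot: [0.5, -0.499, 0.502, -0.499]
force: [0.2, 0.6, 0.2]
finger_gap: 0.0007
```

```bash
python3 -c "
from h import *
c=cam('scene','s3.png');t=cam('top','t3.png');np.save('t3.npy',t,allow_pickle=True)
cv2.imwrite('pics/t3c.png',cv2.resize(t['color'][165:305,165:350],None,fx=4,fy=4,interpolation=cv2.INTER_CUBIC))
cv2.imwrite('pics/s3c.png',cv2.resize(c['color'][150:300,200:400],None,fx=4,fy=4,interpolation=cv2.INTER_CUBIC))
"
```

```text
(no output)
```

View pics/t3c.png

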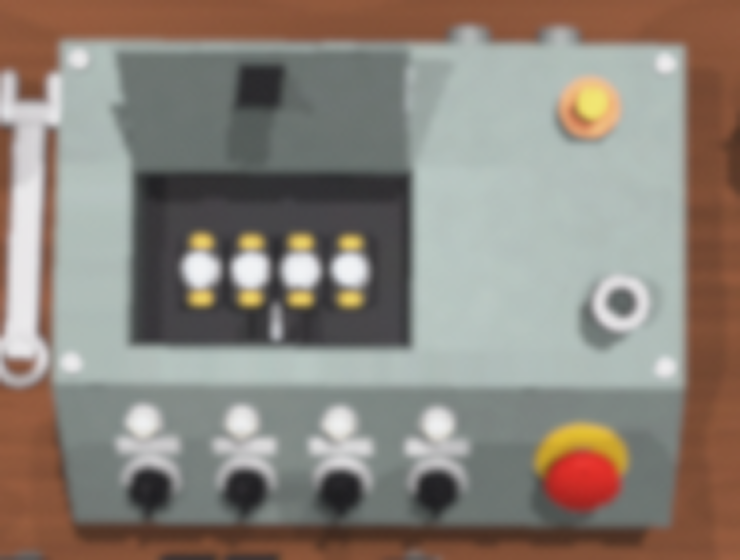

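View pics/s3c.png

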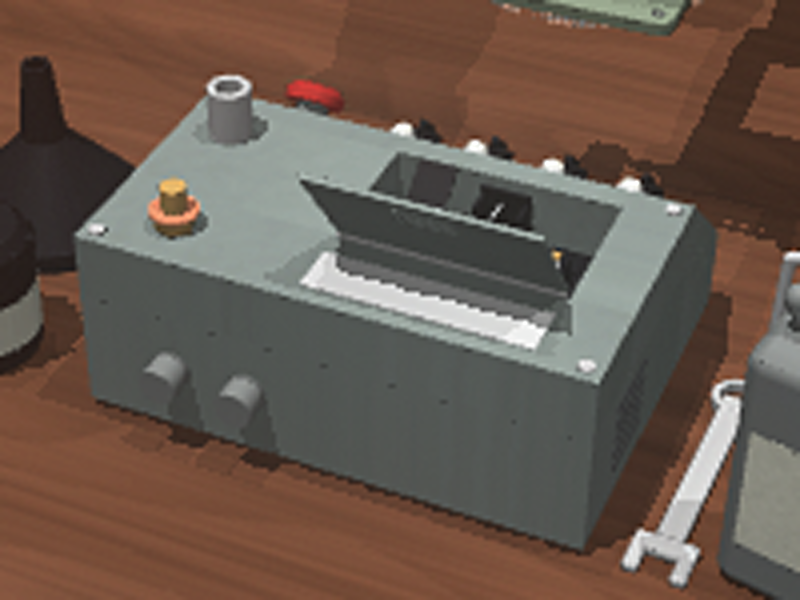

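The flap stands fully open, leaning back, and four white buttons lie in a row at crop (201–350, 268). I'll ease forward to a viewing position while watching, and measure button heights.

```bash
python3 -c "
from h import *
t=np.load('t3.npy',allow_pickle=True).item()
for u in (201,251,300,350):
    a,b=165+u/4-.4,165+268/4-.4
    d=t['range_z'][int(b)-2:int(b)+3,int(a)-2:int(a)+3]
    print(world(t,round(a),round(b),depth=True).round(4),world(t,a,b,.108).round(4),d.min().round(4),np.median(d).round(4))
go([.455,.107,.34])
"
```

```text
[0.5453 0.1454 0.1092] [0.5461 0.1459 0.108 ] 1.0296 1.0322
[0.5453 0.1205 0.109 ] [0.5462 0.1199 0.108 ] 1.0291 1.0329
[0.5454 0.0935 0.1093] [0.5463 0.0944 0.108 ] 1.029 1.0326
[0.5451 0.0681 0.1176] [0.5463 0.0684 0.108 ] 1.0188 1.0238
t 5.7333 pos [0.3892 0.1066 0.3366] F [ 0.02 -0.13  0.38] gap 0.0007
shift cm [-0.05 -0.36  6.58] turn [ 0.0022 -0.0015 -0.0028]
```

drive_tool(commands=[{"x":0,"y":0,"z":2,"ax":0,"ay":0,"az":0,"claw":0},{"x":0,"y":0,"z":2,"ax":0,"ay":0,"az":0,"claw":0},{"x":0,"y":0,"z":1,"ax":0,"ay":0,"az":0,"claw":0},{"x":0,"y":0,"z":0,"ax":0,"ay":0,"az":0,"claw":0},{"x":0,"y":0,"z":0,"ax":0,"ay":0,"az":0,"claw":0},{"x":0,"y":0,"z":0,"ax":0,"ay":0,"az":0,"claw":0},{"x":0,"y":0,"z":0,"ax":0,"ay":0,"az":0,"claw":0},{"x":0,"y":0,"z":0,"ax":0,"ay":0,"az":0,"claw":0}])

```text
clock: 6.4
tool_pos: [0.4385, 0.1068, 0.3359]
tcp_rot: [0.499, -0.5, 0.502, -0.498]
force: [-0.2, -0.1, -0.3]
finger_gap: 0.0008
```

drive_tool(commands=[{"x":0,"y":0,"z":0,"ax":0,"ay":0,"az":0,"claw":0},{"x":0,"y":0,"z":0,"ax":0,"ay":0,"az":0,"claw":0},{"x":0,"y":0,"z":0,"ax":0,"ay":0,"az":0,"claw":0},{"x":0,"y":0,"z":0,"ax":0,"ay":0,"az":0,"claw":0},{"x":0,"y":0,"z":0,"ax":0,"ay":0,"az":0,"claw":0},{"x":0,"y":0,"z":0,"ax":0,"ay":0,"az":0,"claw":0},{"x":0,"y":0,"z":0,"ax":0,"ay":0,"az":0,"claw":0},{"x":0,"y":0,"z":0,"ax":0,"ay":0,"az":0,"claw":0}])

```text
clock: 7.07
tool_pos: [0.437, 0.107, 0.3363]
tcp_rot: [0.499, -0.5, 0.502, -0.498]
force: [-0.3, -0.2, 0.3]
finger_gap: 0.0006
```

drive_tool(commands=[{"x":0,"y":0,"z":0,"ax":0,"ay":0,"az":0,"claw":0},{"x":0,"y":0,"z":0,"ax":0,"ay":0,"az":0,"claw":0},{"x":0,"y":0,"z":0,"ax":0,"ay":0,"az":0,"claw":0},{"x":0,"y":0,"z":0,"ax":0,"ay":0,"az":0,"claw":0},{"x":0,"y":0,"z":0,"ax":0,"ay":0,"az":0,"claw":0},{"x":0,"y":0,"z":0,"ax":0,"ay":0,"az":0,"claw":0},{"x":0,"y":0,"z":0,"ax":0,"ay":0,"az":0,"claw":0},{"x":0,"y":0,"z":0,"ax":0,"ay":0,"az":0,"claw":0}])

```text
clock: 7.73
tool_pos: [0.4372, 0.107, 0.3363]
tcp_rot: [0.499, -0.5, 0.502, -0.498]
force: [-0.0, -0.2, 0.1]
finger_gap: 0.0004
```

```bash
cat >> h.py <<'E'
def wworld(c,o,M,u,v,z=None):
    T=np.array(c['tool_from_camera']); K=c['intrinsics']; r=np.linalg.inv(K)@np.array([u,v,1.])
    Tw=np.eye(4);Tw[:3,:3]=M;Tw[:3,3]=o['tool_pos'];T=Tw@T
    s=c['range_z'][int(round(v)),int(round(u))] if z is None else (z-T[2,3])/(T[:3,:3]@r)[2]
    return T[:3,3]+s*(T[:3,:3]@r)
E
python3 -c "
from h import *
go([.455,.107,.34])
o,M=pose();c=cam('wrist','w4.png');np.save('w4.npy',dict(c=c,o=o,M=M),allow_pickle=True)
cam('scene','s4.png')
g=c['color'].min(2);m=(g>150).astype(np.uint8)
n,l,st,ce=cv2.connectedComponentsWithStats(m)
for i in range(1,n):
    if st[i,4]>60:
        u,v=ce[i];p=wworld(c,o,M,u,v)
        print(ce[i].round(1),st[i].tolist(),p.round(4))
"
```

```text
t 7.7333 pos [0.4372 0.107  0.3363] F [-0.05 -0.18  0.09] gap 0.0004
shift cm [-0.   -0.38  1.78] turn [ 0.0049 -0.0003 -0.0028]
[371.7  77.3] [129, 0, 431, 152, 35352] [0.5419 0.0349 0.131 ]
[232.3  75.7] [221, 64, 23, 24, 427] [0.5458 0.1458 0.1077]
[263.1  76. ] [252, 64, 23, 25, 434] [0.5454 0.12   0.1088]
[294.   76.2] [283, 64, 23, 25, 438] [0.5453 0.0942 0.1082]
[325.9  75.4] [314, 65, 23, 24, 372] [0.5448 0.0689 0.1181]
[ 12.6 152.1] [0, 112, 22, 80, 404] [0.4753 0.4025 0.0291]
[105.2 143.6] [98, 141, 17, 6, 64] [0.4853 0.293  0.0403]
[ 63.4 151.2] [35, 146, 59, 11, 493] [0.484  0.2927 0.1156]
[206.9 179.8] [189, 161, 38, 42, 817] [0.4567 0.1731 0.1019]
[261.4 180. ] [244, 161, 36, 41, 791] [0.4593 0.1221 0.1187]
[317.  179.9] [299, 162, 35, 40, 663] [0.4596 0.0738 0.1195]
[371.4 180.8] [350, 162, 39, 41, 736] [0.4559 0.0221 0.103 ]
```

View pics/w4.png

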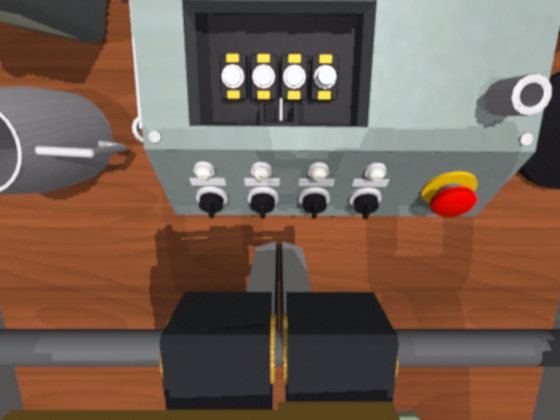

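View pics/s4.png

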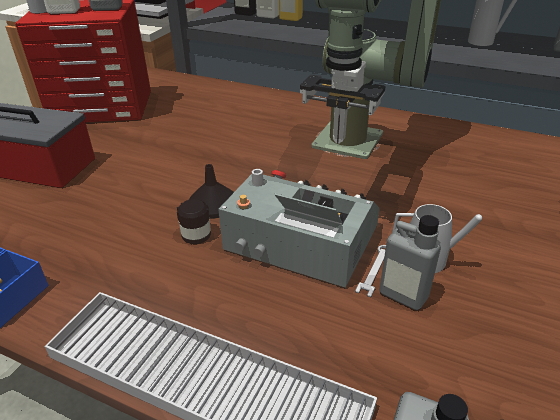

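Both views agree that the rightmost button is the proud one: world (0.545, 0.0685, 0.118) against 0.108 for the others. It sits at wrist pixel (326,75). The flap has stayed open for over 2 s, so I'll approach.

drive_tool(commands=[{"x":1,"y":0.5,"z":2.5,"ax":0,"ay":0,"az":0,"claw":0},{"x":1,"y":0.8,"z":2.5,"ax":0,"ay":0,"az":0,"claw":0},{"x":1,"y":1,"z":2.3,"ax":0,"ay":0,"az":0,"claw":0},{"x":0.5,"y":1.5,"z":1.8,"ax":0,"ay":0,"az":0,"claw":0},{"x":0.2,"y":2,"z":0.8,"ax":0,"ay":0,"az":0,"claw":0},{"x":0,"y":1.5,"z":0,"ax":0,"ay":0,"az":0,"claw":0},{"x":0,"y":0.5,"z":0,"ax":0,"ay":0,"az":0,"claw":0},{"x":0,"y":0,"z":0,"ax":0,"ay":0,"az":0,"claw":0}])

```text
clock: 8.5
tool_pos: [0.542, 0.0686, 0.2565]
tcp_rot: [0.501, -0.499, 0.5, -0.499]
force: [-0.2, 0.2, 0.3]
finger_gap: 0.0004
```

```bash
python3 -c "
from h import *
go([.545,.0685,.235])"
```

```text
t 8.5 pos [0.542  0.0686 0.2565] F [-0.18  0.18  0.26] gap 0.0004
shift cm [0.02 2.15 0.3 ] turn [-0.0012  0.0008 -0.0031]
```

drive_tool(commands=[{"x":0,"y":0.8,"z":0.3,"ax":0,"ay":0,"az":0,"claw":0},{"x":0,"y":0.8,"z":0,"ax":0,"ay":0,"az":0,"claw":0},{"x":0,"y":0.6,"z":0,"ax":0,"ay":0,"az":0,"claw":0},{"x":0,"y":0.5,"z":0,"ax":0,"ay":0,"az":0,"claw":0},{"x":0,"y":0.3,"z":0,"ax":0,"ay":0,"az":0,"claw":0},{"x":0,"y":0.2,"z":0,"ax":0,"ay":0,"az":0,"claw":0},{"x":0,"y":0,"z":0,"ax":0,"ay":0,"az":0,"claw":0},{"x":0,"y":0,"z":0,"ax":0,"ay":0,"az":0,"claw":0}])

```text
clock: 9.17
tool_pos: [0.5457, 0.0697, 0.2248]
tcp_rot: [0.503, -0.498, 0.499, -0.5]
force: [-0.3, -0.0, 0.1]
finger_gap: 0.0004
```

```bash
python3 -c "
from h import *
go([.545,.0685,.205]);c=cam('wrist','w5.png')"
```

```text
t 9.1667 pos [0.5457 0.0697 0.2248] F [-0.3  -0.03  0.15] gap 0.0004
shift cm [ 0.13  1.98 -0.08] turn [-0.0061  0.0023 -0.0031]
```

View pics/w5.png

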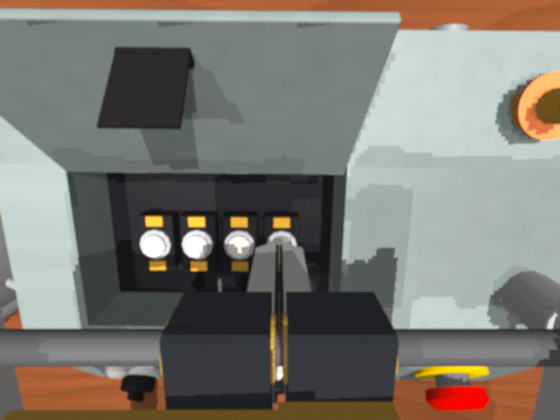

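The fingertips at about (280,255) sit over the rightmost button at (282,238), and the flap with its latch track at (150,88) is well clear. I'll press down.

drive_tool(commands=[{"x":0.1,"y":0.3,"z":0,"ax":0,"ay":0,"az":0,"claw":0},{"x":0,"y":0.3,"z":0,"ax":0,"ay":0,"az":0,"claw":0},{"x":0,"y":0.3,"z":0,"ax":0,"ay":0,"az":0,"claw":0},{"x":0,"y":0.25,"z":0,"ax":0,"ay":0,"az":0,"claw":0},{"x":0,"y":0.25,"z":0,"ax":0,"ay":0,"az":0,"claw":0},{"x":0,"y":0.25,"z":0,"ax":0,"ay":0,"az":0,"claw":0},{"x":0,"y":0.25,"z":0,"ax":0,"ay":0,"az":0,"claw":0},{"x":0,"y":0.25,"z":0,"ax":0,"ay":0,"az":0,"claw":0}])

```text
clock: 9.88
tool_pos: [0.5471, 0.0686, 0.205]
tcp_rot: [0.504, -0.497, 0.498, -0.501]
force: [-7.0, -0.2, 21.1]
finger_gap: 0.0003
```

```bash
python3 -c "
from h import *
go([.545,.0685,.205])"
```

```text
t 9.8833 pos [0.5471 0.0686 0.205 ] F [-7.04 -0.2  21.14] gap 0.0003
shift cm [ 0.01 -0.   -0.21] turn [-0.0098  0.0024 -0.0029]
```

The button is on its firm stop: 21 N with the tip at the home height of 0.108. I'll withdraw straight up, then back.

drive_tool(commands=[{"x":0,"y":-2,"z":0,"ax":0,"ay":0,"az":0,"claw":0},{"x":0,"y":-2.5,"z":0,"ax":0,"ay":0,"az":0,"claw":0},{"x":0,"y":-3,"z":-1,"ax":0,"ay":0,"az":0,"claw":0},{"x":0,"y":-3,"z":-2.5,"ax":0,"ay":0,"az":0,"claw":0},{"x":0,"y":-1.5,"z":-3,"ax":0,"ay":0,"az":0,"claw":0},{"x":0,"y":0,"z":-3,"ax":0,"ay":0,"az":0,"claw":0},{"x":0,"y":0,"z":-1,"ax":0,"ay":0,"az":0,"claw":0},{"x":0,"y":0,"z":0,"ax":0,"ay":0,"az":0,"claw":0}])

```text
clock: 10.55
tool_pos: [0.4384, 0.0677, 0.3263]
tcp_rot: [0.504, -0.497, 0.498, -0.501]
force: [-0.7, -0.6, -0.2]
finger_gap: 0.0001
```

drive_tool(commands=[{"x":0,"y":0,"z":0,"ax":0,"ay":0,"az":0,"claw":0},{"x":0,"y":0,"z":0,"ax":0,"ay":0,"az":0,"claw":0},{"x":0,"y":0,"z":0,"ax":0,"ay":0,"az":0,"claw":0},{"x":0,"y":0,"z":0,"ax":0,"ay":0,"az":0,"claw":0},{"x":0,"y":0,"z":0,"ax":0,"ay":0,"az":0,"claw":0},{"x":0,"y":0,"z":0,"ax":0,"ay":0,"az":0,"claw":0},{"x":0,"y":0,"z":0,"ax":0,"ay":0,"az":0,"claw":0},{"x":0,"y":0,"z":0,"ax":0,"ay":0,"az":0,"claw":0}])

```text
clock: 11.22
tool_pos: [0.4413, 0.0674, 0.3236]
tcp_rot: [0.503, -0.498, 0.499, -0.501]
force: [1.0, -0.3, 0.3]
finger_gap: 0.0006
```

```bash
python3 -c "
from h import *
go([.455,.107,.34])
o,M=pose();c=cam('wrist','w6.png')
t=cam('top');a=np.load('top.npy',allow_pickle=True).item()
cv2.imwrite('pics/t6.png',cv2.resize(t['color'][165:305,50:430],None,fx=2,fy=2))
s=cam('scene','s6.png')
g=c['color'].min(2);m=(g>150).astype(np.uint8)
n,l,st,ce=cv2.connectedComponentsWithStats(m)
for i in range(1,n):
    if 200<st[i,4]<600:
        u,v=ce[i];p=wworld(c,o,M,u,v)
        print(ce[i].round(1),st[i].tolist(),p.round(4))
d=np.abs(t['color'].astype(int)-a['color']).max(2)>60
n,l,st,ce=cv2.connectedComponentsWithStats(d.astype(np.uint8))
print([ (ce[i].round(),st[i,4]) for i in range(1,n) if st[i,4]>8])
"
```

```text
t 11.2167 pos [0.4413 0.0674 0.3236] F [ 1.04 -0.28  0.25] gap 0.0006
shift cm [-3.97 -1.62  1.39] turn [-0.0075  0.0013 -0.003 ]
[182.9  82.9] [172, 71, 23, 25, 449] [0.5456 0.145  0.1088]
[214.5  83.2] [203, 71, 24, 25, 446] [0.5455 0.1197 0.1076]
[246.3  83.4] [235, 72, 24, 24, 450] [0.5453 0.0938 0.1084]
[278.1  83.7] [267, 72, 23, 25, 451] [0.5451 0.0681 0.1076]
[ 19.6 160.7] [0, 156, 42, 10, 349] [0.4833 0.2857 0.1128]
[(array([232., 212.]), np.int32(4597)), (array([227., 232.]), np.int32(25)), (array([215., 232.]), np.int32(20)), (array([240., 232.]), np.int32(22)), (array([252., 232.]), np.int32(23)), (array([201., 276.]), np.int32(145)), (array([250., 275.]), np.int32(163)), (array([226., 277.]), np.int32(92)), (array([274., 277.]), np.int32(122)), (array([300., 279.]), np.int32(28)), (array([229., 313.]), np.int32(3298)), (array([273., 362.]), np.int32(2086)), (array([179., 356.]), np.int32(1709)), (array([293., 308.]), np.int32(148)), (array([191., 335.]), np.int32(12)), (array([190., 387.]), np.int32(291)), (array([188., 412.]), np.int32(66)), (array([187., 419.]), np.int32(12))]
```

View pics/w6.png

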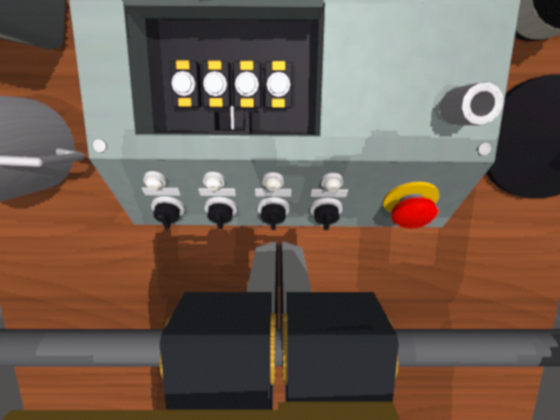

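View pics/t6.png

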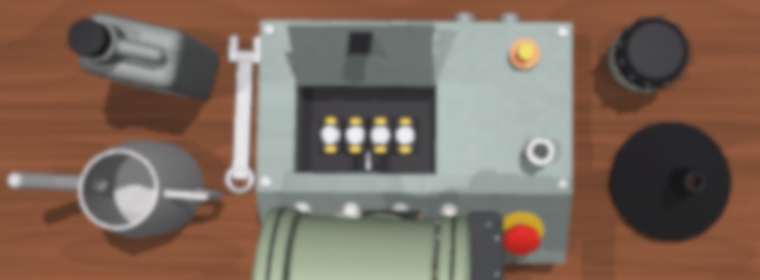

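All four buttons are now level at about 0.108 m, at wrist pixels (183–278, 83). The flap stands open, nothing else has shifted, and the arm is clear.

```bash
python3 -c "
from h import *
robot.close_job();print(robot.get_obs()['clock'])"
```

```text
the job is handed in; nothing more can be done
the job is handed in; nothing more can be done
```

The tripped breaker is reset and the flap was left open. I handed the job in at about 11.4 s; no verdict is reported.

- **Flap:** I pressed it once with closed fingertips to its stop, reading 16 N after about 5 mm of travel, and let go. It sprang fully open by itself and was still open in pictures more than 2 s later.
- **Button:** The proud one was the rightmost of the four, at 0.118 m against 0.108 m for the others. I pushed it to its firm stop (21 N) and withdrew straight up.
- **Last checks:** All four buttons measure 0.1076–0.1088 m. The flap is open, and the arm is clear with only sensor noise on the force reading. Comparing the top view with the first one showed changes only at the flap, the buttons and the arm with its shadow. The arm partly covered the box's front panel in that last top view, but the wrist view showed the selectors, lamps and stop button as before. No check failed or disagreed.

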